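# Put the potato masher away under the free shelf

## Task

Take the potato masher out of the saucepan by the top of its handle, press the edge of its plate on the chopping board so that it swings over between the fingers, and lay it down on its side on the board and let go. Then take it again nearer its plate and put it away on the table under the low shelf that stands empty: handle first, with the last 5 cm or so of the handle under the shelf and the plate left outside, and let go without dropping it. Do not push the pan or anything else about.

Things in the scene. Friction and masses are not known exactly. Their poses are not given: they have to be found in the camera images.
- masher: potato masher, 0.18 kg: square steel plate 80 x 80 x 4 mm, two thin rods in its x-z plane, straight dark wooden handle 18 mm (x) by 24 mm (y), from 70 to 200 mm up z. Origin: centre of the plate's underside; z runs up the handle. Centre of mass near z = 50 mm. It starts upright on its plate in the saucepan. On its side it rests on a plate edge and the handle's end, z 8 degrees below level
- masher_end (a point): centre of the far end face of the masher's handle, 200 mm up its z from its origin. An upright masher has room below a gripper only if pinched within about 40 mm of this end
- pan: steel saucepan, loose, 1.0 kg: outside diameter 150 mm, height 90 mm, wall 3 mm, floor 5 mm thick, black stick handle along its -y reaching 222 mm from the axis, 67 to 95 mm high. Origin: centre of its underside, z up. The masher stands in it at the start
- board: wooden chopping board, fixed, 240 mm (x) by 320 mm (y), 16 mm thick; origin: centre of its underside, so its upper face is 16 mm above the origin
- shelf_free: low wooden counter shelf that stands empty below, fixed, 160 mm wide (x), 170 mm deep (y): inside 132 mm wide, 130 mm high under its board; jars on top reach 228 mm. Origin: on the table below the middle of its open front edge; the shelf extends to its +y, so its front looks to its -y. It changes places with the other shelf
- shelf_full: the same shelf but filled below with two metal baking tins that stick out 20 to 40 mm in front; origin and axes as for the empty one
- mug: steel mug, bystander, 76 mm across, 85 mm high, handle on its +y; origin: centre of its underside
- tin: tin can, bystander, 74 mm across, 100 mm high; origin: centre of its underside
- bowl: white bowl, bystander, 150 mm across, 60 mm high; origin: centre of its underside
- bottle: green bottle, bystander, 64 mm across, 200 mm high; origin: centre of its underside
- spoon: wooden spoon, bystander, 240 mm long, lying near the robot; its x runs along it
- salt: salt jar, bystander, 56 mm across, 85 mm high; origin: centre of its underside
There are look-alikes about, which are no part of the job. What is shaped like the masher but blue is not meant.

How it is judged:
On the way, in this order (a step that is already met when the one before it is completed fails the run):
1. held by the fingers, half over (its handle 50 to 75 degrees from vertical), with its plate pressed on the board (contact force between masher and the fingers above 1 N and contact force between masher and board above 0.2 N and angle between masher's own z axis and vertical between 0.87 and 1.31 rad), for 0.1 s.
2. it lies on its side on the chopping board, let go of and still (contact force between masher and board above 0.4 N and contact force between masher and the fingers below 0.05 N and angle between masher's own z axis and vertical above 1.4 rad and linear speed of masher below 0.03 m/s), for 0.1 s.
At the end, for the whole second after the job is handed in: the masher lies on its side on the table, released and at rest, with 35 to 100 mm of its handle under the empty shelf between its side panels, its handle end's centre below 20 mm and its plate's centre below 50 mm, the plate at least 50 mm in front of the shelf's front edge (y of masher_end in the frame of shelf_free between 0.035 and 0.1 m and x of masher_end in the frame of shelf_free between -0.066 and 0.066 m and y of masher in the frame of shelf_free below -0.05 m and height (world z) of masher_end below 0.02 m and height (world z) of masher below 0.05 m and linear speed of masher below 0.03 m/s and angular speed of masher below 0.2 rad/s); the robot touches nothing.
It fails at once if a bystander is pushed about (over 50 mm) (distance of any of mug, tin, bowl, bottle, spoon, salt from where it was at the start of the episode above 0.05 m).
It fails at once if the saucepan is pushed about (over 40 mm) (distance of pan from where it was at the start of the episode above 0.04 m).
It fails at once if the masher is dropped (falls free of the fingers faster than 0.7 m/s, some 25 mm) (contact force between masher and the fingers below 0.01 N and linear speed of masher above 0.7 m/s).
It also fails if it takes over 67 s, if anything falls off the work surface, if the arm or the gripper's body presses on something with over 40 N, if the wrist force passes 120 N, or if a joint passes its speed limit or range.

## Robot

A 6-joint arm with a two-finger parallel gripper is mounted at the origin on the work surface. World frame = base frame: x ahead of the robot, y to its left, z up, the work surface at z = 0. Lengths are in m, angles in rad, forces in N, time in s.
With the tool pointing down it reaches from about 0.325 to 1 m from the base axis. Payload 5.1 kg.
Tool frame: the origin (TCP) lies on the centre line of the jaws, within the pads' length; the fingertips stand 22 mm ahead of it and the grasp point (between the pads) lies 3 mm ahead of it; x points along the fingers, y is the direction in which the jaws open and shut, and the axes are right-handed (so a half turn about x gives the same grasp; the last joint's range is limited). The gripper opens to 85 mm and grips with 20 to 120 N. Pads are 22 mm wide; open, the fingers measure 114 mm over their backs; the gripper's body (76 mm by 85 mm) begins 54 mm behind the grasp point. The pads swing forward as they close: fully open they stand 13 mm farther back than shut.
Start: joints at [-1.302, 0.124, 1.65, -0, 1.367, -0.083], TCP at [0.224, -0.61, 0.253] pointing down, gripper open.
Joint ranges: [-2.61, 2.61], [-1.02, 2.33], [0.03, 2.71], [-1.35, 4.49], [0.32, 2.68], [-2.91, 2.91]. Speed limits (rad/s): [2.57, 2.57, 3.14, 3.14, 3.14, 3.14].

## Interface

Orientations are given as a unit quaternion [x, y, z, w].
In Python, from plant import * gives the robot as it stands.
- The arm moves only by the tool arm_command, never from a script. Its argument "steps" is a list of rows, each a list of 7 numbers: the turn, a rotation vector about the world's x, y, z in rad, then the shift along the world's x, y, z in cm, then the finger opening in cm, from 0 to 8.54. In form: [[wx, wy, wz, x, y, z, jaw], ...]. A call has 1 to 10 rows; each row shifts and turns the pose as measured when the row begins; what a row does not reach is not made up. A row lasts 1/10 s, in which the tool goes at most 50 mm and 8.59 degrees, less where a joint would pass 70% of its speed; a pose out of reach is approached as far as the arm can. A call with a gripper value outside its range is refused whole. The fingers move at their own pace and stop on an object; the grip force is fixed at half the most. Time passes only in rows, so rows that do not move let the fingers close. It gives the time, the measured TCP pose, the force and the opening at its end, in the units of the state.
- get_obs(): the state, without advancing time (a new reading comes with each control period).
- camera(name): name is "scene" or "top" or "wrist"; returns the picture (420x560x3 uint8, red, green, blue); there is no depth.
- calibration(name): a dict with "fx", "fy", "cx", "cy" (pixels), "extrinsics" (4x4, takes a point from camera to world coordinates). Camera axes: x right, y up, looking along -z (the intrinsics and any distortion apply to the point x, -y, -z); pixel columns grow to the right and rows downward; lengths in m; the calibration is good to about 2 mm. The wrist camera is an equidistant fisheye: a pixel r from the principal point sees the ray r / f radians off the axis. A picture is of the moment at which its call begins: read the wrist's pose just before it. calibration takes no time and is no camera call; for the wrist camera it gives the pose at the moment of the call.
- close_job(): hands the job in, once; it reports no verdict.
The state is a dict: "clock": time; "joints": joint angles; "joint_velocities": joint speeds; "tau": joint torques, N m; "tool_pos": TCP position; "orientation": TCP orientation; "wrist_force": force on the tool from outside, world axes, zero at the start; "torque": the same for the moment, N m; "opening": opening from 0.0 (shut) to 1.0 (fully open).
Only numpy, scipy, OpenCV 4.12 (cv2) and the standard library are available. Lean on these libraries where they do the work, as an engineer would, in place of code of your own. Each camera call takes 0.05 s, during which the arm holds its last target.

## Working session

There is one attempt and no reset: what is moved stays moved. The work goes in short steps, Python scripts to look and compute and a tool call to move; the robot and the scene stay as the last step left them, time stands still between calls to the robot, and variables do not carry over. Pictures are saved under pics/ and viewed, and the job is handed in when it is done.

Besides the shell and the picture viewer there is one more tool, called after ">>>" by a JSON object that holds its "fn" and its "kwargs". arm_command: Moves the arm, as the interface text tells. Its arguments: {"type":"object","properties":{"steps":{"type":"array","items":{"type":"array","items":{"type":"number"}}}},"required":["steps"]}

```bash
ls; mkdir -p pics; python3 - <<'E'
from plant import *
import cv2,numpy as np
print(get_obs())
for n in ["scene","top","wrist"]:
    c=calibration(n);print(n,c["fx"],c["fy"],c["cx"],c["cy"],np.round(c["extrinsics"],3).tolist(),[k for k in c])
    cv2.imwrite(f"pics/{n}0.png",camera(n)[:,:,::-1])
E
```

```text
pics
{'clock': 0.0, 'joints': array([-1.30156921e+00,  1.24566197e-01,  1.65171415e+00,  4.80963299e-06,
        1.36749617e+00, -8.25874676e-02]), 'joint_velocities': array([ 0.00030097, -0.00120689,  0.00106332, -0.00075619, -0.00010069,
       -0.00089789]), 'tau': array([ 9.76991141e-04, -4.23610103e+01, -3.65452945e+01,  8.22162997e-05,
        6.92911810e-03, -1.93949155e-06]), 'tool_pos': array([ 0.22381808, -0.60963337,  0.2519897 ]), 'orientation': array([-0.69612418, -0.12451324,  0.69626476, -0.12297542]), 'wrist_force': array([-0.12053648, -0.65904954, -0.37161356]), 'torque': array([-0.03329705, -0.09219956,  0.02216692]), 'opening': 1.0004072042468104}
scene 392.56917033157845 392.56917033157845 283.27583349811334 213.8051666537055 [[-0.753, -0.548, 0.364, 0.986], [0.658, -0.625, 0.421, 0.493], [-0.003, 0.557, 0.831, 1.184], [0.0, 0.0, 0.0, 1.0]] ['fx', 'fy', 'cx', 'cy', 'extrinsics']
top 475.205941310351 475.205941310351 275.4779773691564 207.18834785231104 [[-0.018, 0.99, -0.137, 0.356], [-1.0, -0.019, -0.006, -0.051], [-0.008, 0.137, 0.991, 1.483], [0.0, 0.0, 0.0, 1.0]] ['fx', 'fy', 'cx', 'cy', 'extrinsics']
wrist 325.19226210127806 325.19226210127806 279.0129270659381 201.7219004143726 [[0.344, 0.906, 0.247, 0.286], [-0.939, 0.333, 0.088, -0.588], [-0.003, -0.262, 0.965, 0.373], [0.0, 0.0, 0.0, 1.0]] ['fx', 'fy', 'cx', 'cy', 'extrinsics']
```

View pics/scene0.png

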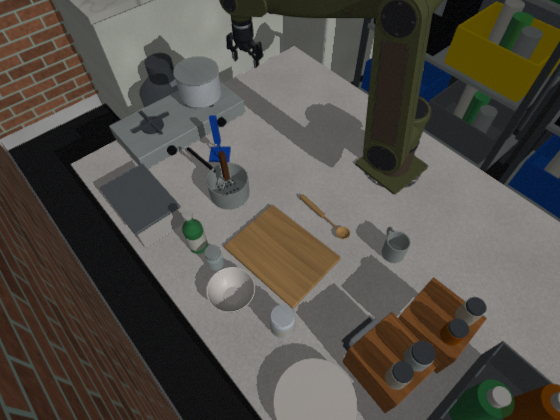

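View pics/top0.png

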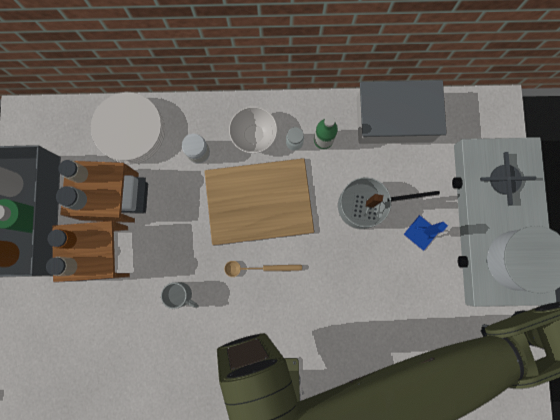

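View pics/wrist0.png

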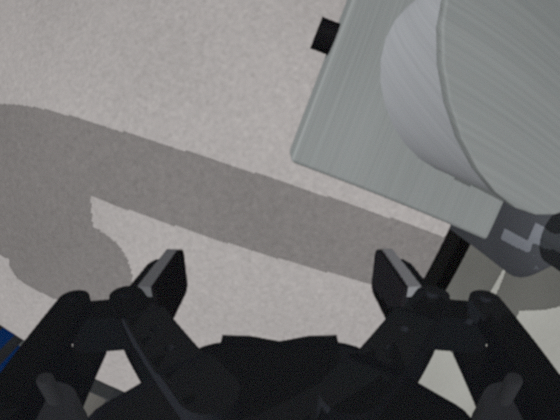

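```bash
python3 - <<'E'
import cv2,numpy as np
s=cv2.imread("pics/scene0.png");t=cv2.imread("pics/top0.png")
cv2.imwrite("pics/z1.png",cv2.resize(t[140:300,20:220],None,fx=4,fy=3.7,interpolation=2)[:600])
a=cv2.resize(t[150:270,330:480],None,fx=4,fy=4,interpolation=2)
cv2.imwrite("pics/z2.png",a)
cv2.imwrite("pics/z3.png",cv2.resize(s[110:230,150:300],None,fx=4,fy=4,interpolation=2))
cv2.imwrite("pics/z4.png",cv2.resize(s[270:420,320:500],None,fx=4,fy=4,interpolation=2))
E
```

```text
(no output)
```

View pics/z1.png

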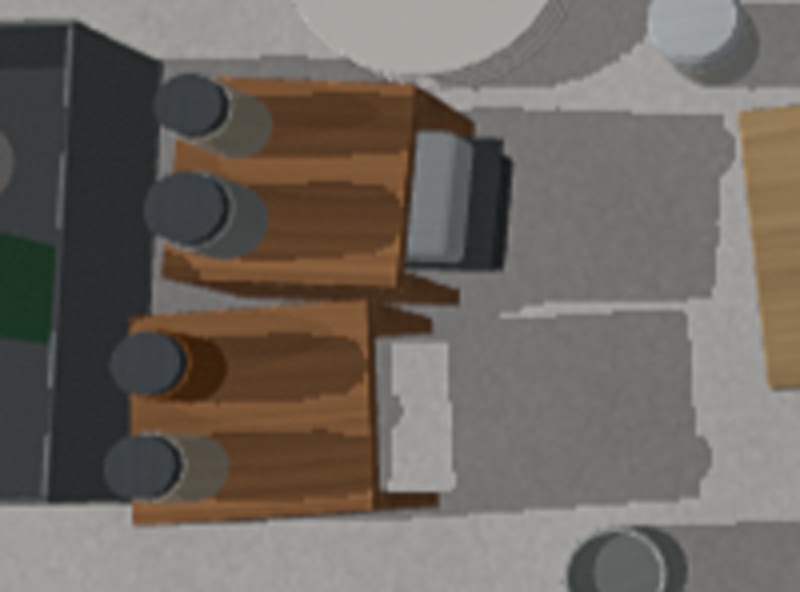

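View pics/z2.png

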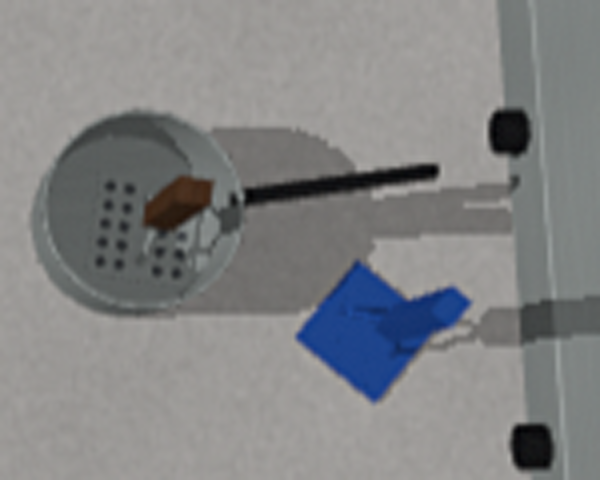

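View pics/z3.png

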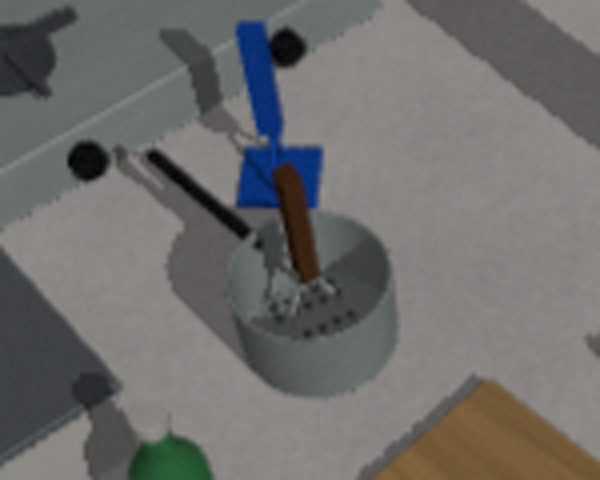

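View pics/z4.png

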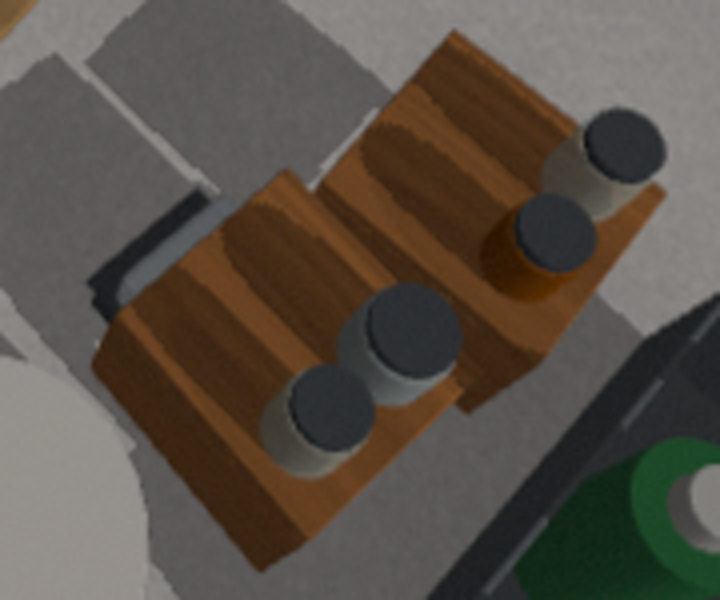

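```bash
cat > h.py <<'E'
from plant import *
import cv2,numpy as np
from scipy.spatial.transform import Rotation as R
def ray(n,u,v,c=None):
    c=c or calibration(n);E=np.array(c["extrinsics"])
    a,b=(u-c["cx"])/c["fx"],(v-c["cy"])/c["fy"]
    if n=="wrist":
        r=np.hypot(a,b);k=np.sin(r)/max(r,1e-9);d=np.array([a*k,-b*k,-np.cos(r)])
    else: d=np.array([a,-b,-1])
    return E[:3,3],E[:3,:3]@d
def at(n,u,v,z,c=None):
    o,d=ray(n,u,v,c);return o+d*(z-o[2])/d[2]
def tri(*vs):
    A=np.zeros((3,3));B=np.zeros(3);rs=[ray(*v) for v in vs]
    for o,d in rs:
        d=d/np.linalg.norm(d);P=np.eye(3)-np.outer(d,d);A+=P;B+=P@o
    x=np.linalg.solve(A,B);return x,[np.linalg.norm(np.cross(x-o,d/np.linalg.norm(d))) for o,d in rs]
def proj(n,p):
    c=calibration(n);E=np.array(c["extrinsics"]);q=E[:3,:3].T@(np.array(p)-E[:3,3]);x,y,z=q[0],-q[1],-q[2]
    if n=="wrist":
        r=np.arctan2(np.hypot(x,y),z);s=np.hypot(x,y);x,y,z=x/s*r,y/s*r,1
    return c["cx"]+c["fx"]*x/z,c["cy"]+c["fy"]*y/z
def st():
    o=get_obs();M=R.from_quat(o["orientation"]).as_matrix()
    print("t",round(o["clock"],2),"p",np.round(o["tool_pos"],4),"x",np.round(M[:,0],3),"y",np.round(M[:,1],3),"F",np.round(o["wrist_force"],1),"T",np.round(o["torque"],2),"op",round(o["opening"]*85.4,1),"j",np.round(o["joints"],2))
    return o
def snap(n,name): 
    im=camera(n);cv2.imwrite(f"pics/{name}.png",im[:,:,::-1]);return im
E
python3 - <<'E'
from h import *
np.set_printoptions(precision=3,suppress=True)
st()
t=cv2.imread("pics/top0.png");s=cv2.imread("pics/scene0.png")
# board corners
print("board",[at("top",u,v,.016)[:2] for u,v in [(205,169),(305,159),(315,232),(213,244)]])
def mask(im,roi):
    x0,y0,x1,y1=roi;sub=im[y0:y1,x0:x1].astype(int);b,g,r=sub[...,0],sub[...,1],sub[...,2]
    m=((r-b)>30)&(r<150)
    n,l,stt,c=cv2.connectedComponentsWithStats(m.astype(np.uint8))
    i=1+np.argmax(stt[1:,4]);ys,xs=np.where(l==i);pts=np.c_[xs+x0,ys+y0].astype(np.float32)
    return pts
for n,im,roi in [("top",t,(330,150,430,220)),("scene",s,(200,140,260,200))]:
    p=mask(im,roi);print(n,len(p),p.min(0),p.max(0),cv2.minAreaRect(p),cv2.approxPolyDP(cv2.convexHull(p),1.2,True).reshape(-1,2).tolist())
# rim
print("pan", at("top",367,203,.09))
# shelf: top plane front corners z1 pixel (/4+20, /3.7+140)
for a,b in [(368,300),(375,510),(132,322),(132,525),(415,87),(395,288)]:
    print("shelf",a,b,at("top",a/4+20,b/3.7+140,.13+.015)[:2],at("top",a/4+20,b/3.7+140,.14)[:2])
for a,b in [(432,330),(438,505)]: print("floor",at("top",a/4+20,b/3.7+140,0)[:2])
E
```

```text
t 0.15 p [ 0.224 -0.61   0.252] x [-0.     0.002 -1.   ] y [ 0.345 -0.939 -0.002] F [-0.2  0.7 -0.6] T [-0.03  0.01 -0.04] op 85.3 j [-1.3   0.12  1.65  0.    1.37 -0.08]
board [array([0.685, 0.177]), array([ 0.711, -0.139]), array([ 0.479, -0.163]), array([0.448, 0.152])]
top 89 [366. 194.] [382. 205.] ((373.4716491699219, 198.65093994140625), (8.10427188873291, 17.856870651245117), 74.05460357666016) [[382.0, 196.0], [380.0, 201.0], [366.0, 205.0], [367.0, 201.0], [375.0, 194.0]]
scene 119 [219. 152.] [228. 180.] ((224.16468811035156, 165.74119567871094), (28.634822845458984, 4.555540561676025), 77.47119140625) [[226.0, 180.0], [220.0, 152.0], [224.0, 155.0], [228.0, 179.0]]
pan [ 0.556 -0.314  0.09 ]
shelf 368 300 [0.51  0.421] [0.511 0.423]
shelf 375 510 [0.351 0.412] [0.351 0.414]
shelf 132 322 [0.497 0.589] [0.497 0.591]
shelf 132 525 [0.343 0.582] [0.343 0.584]
shelf 415 87 [0.677 0.392] [0.678 0.394]
shelf 395 288 [0.519 0.402] [0.52  0.404]
floor [0.5   0.422]
floor [0.353 0.413]
```

```bash
python3 - <<'E'
from h import *
np.set_printoptions(precision=4,suppress=True)
for u,v in [(379,197.5),(380,198.5),(378,197)]:
    print(tri(("top",u,v),("scene",222,153.5)),at("top",u,v,.205))
print("handle bottom",at("top",367.5,203,.075))
E
```

```text
(array([ 0.5526, -0.3243,  0.204 ]), [np.float64(0.002087488324926284), np.float64(0.002087488324926351)]) [ 0.554  -0.3256  0.205 ]
(array([ 0.5506, -0.3279,  0.1995]), [np.float64(0.001982289205685347), np.float64(0.001982289205685336)]) [ 0.5512 -0.3281  0.205 ]
(array([ 0.5538, -0.3212,  0.2073]), [np.float64(0.0016932229870140877), np.float64(0.0016932229870140658)]) [ 0.5554 -0.3229  0.205 ]
handle bottom [ 0.5581 -0.3184  0.075 ]
```

>>> {"fn": "arm_command", "kwargs": {"steps": [[0,0,0,2.8,2.9,2.0,8.5],[0,0,0,3.3,2.9,2.0,8.5],[0,0,0,3.3,2.9,2.0,8.5],[0,0,0,3.3,2.9,2.0,8.5],[0,0,0,3.3,2.9,1.0,8.5],[0,0,0,3.3,2.9,0,8.5],[0,0,0,3.3,2.9,0,8.5],[0,0,0,3.3,2.9,0,8.5],[0,0,0,3.3,2.9,0,8.5],[0,0,0,0,0,0,8.5]]}}

```text
clock: 1.15
tool_pos: [0.5227, -0.3358, 0.341]
orientation: [0.697, 0.125, -0.696, 0.119]
wrist_force: [-0.5, -0.7, -0.4]
opening: 1.001
```

```bash
python3 - <<'E'
from h import *
st();c=calibration("wrist");print(proj("wrist",[.554,-.324,.205]));snap("wrist","w1")
E
```

```text
t 1.15 p [ 0.5227 -0.3358  0.341 ] x [-0.001  0.009 -1.   ] y [ 0.34  -0.941 -0.009] F [-0.5 -0.7 -0.4] T [-0.02  0.02  0.01] op 85.4 j [-0.66  0.02  1.61  0.01  1.51  0.56]
(np.float64(279.57246717819595), np.float64(156.84862761151965))
```

View pics/w1.png

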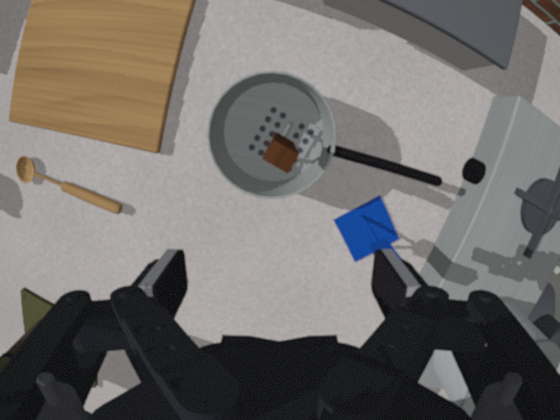

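```bash
python3 - <<'E'
from h import *
np.set_printoptions(precision=4,suppress=True)
im=cv2.imread("pics/w1.png")
cv2.imwrite("pics/w1z.png",cv2.resize(im[70:200,200:340],None,fx=5,fy=4.6,interpolation=2)[:600])
E
```

```text
(no output)
```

View pics/w1z.png

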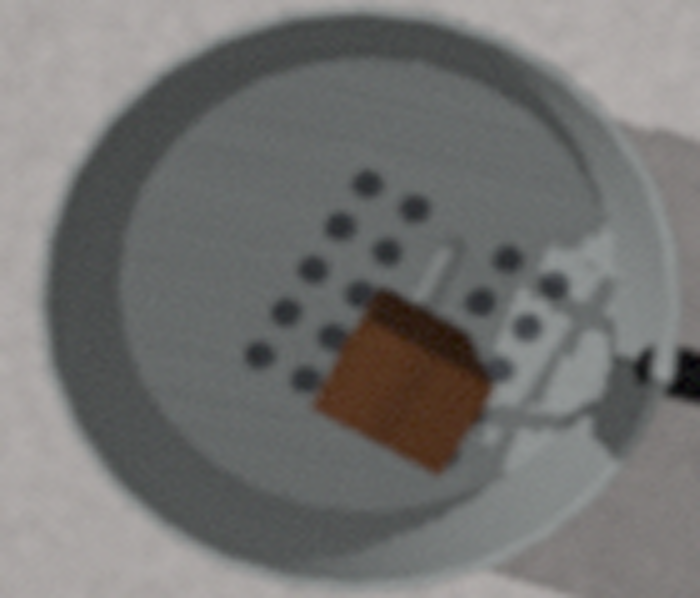

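```bash
python3 - <<'E'
from h import *
np.set_printoptions(precision=4,suppress=True)
P=[at("wrist",200+a/5,70+b/4.6,.205) for a,b in [(370,308),(490,380),(440,470),(315,405)]]
P=np.array(P);print(P,P.mean(0))
for i in range(4):
    d=P[(i+1)%4]-P[i];print(np.linalg.norm(d),np.degrees(np.arctan2(d[1],d[0])))
# hole pattern row directions, plate z=.009
for a,b in [((260,355),(367,184)),((305,380),(414,208)),((305,380),(260,355)),((480,300),(508,258))]:
    p,q=[at("wrist",200+x/5,70+y/4.6,.009) for x,y in (a,b)];d=q-p;print("hole",np.degrees(np.arctan2(d[1],d[0])),p,q)
# pan rim
th=[at("wrist",200+a/5,70+b/4.6,.09) for a,b in [(48,300),(670,300),(360,12),(360,585)]]
print(np.array(th),np.mean(th,0))
E
```

```text
[[ 0.566  -0.3161  0.205 ]
 [ 0.5607 -0.3382  0.205 ]
 [ 0.5432 -0.3362  0.205 ]
 [ 0.5472 -0.3135  0.205 ]] [ 0.5543 -0.326   0.205 ]
0.022698318551032846 -103.42077411668069
0.01767660652342727 173.35932206013078
0.022987346358649588 79.92446711559073
0.018983444615049624 -7.8675825689809935
hole -10.361713151342023 [ 0.5285 -0.2918  0.009 ] [ 0.5874 -0.3026  0.009 ]
hole -10.451913588914502 [ 0.5254 -0.3063  0.009 ] [ 0.5849 -0.3172  0.009 ]
hole 78.02037722067948 [ 0.5254 -0.3063  0.009 ] [ 0.5285 -0.2918  0.009 ]
hole -11.15644661156821 [ 0.5649 -0.3439  0.009 ] [ 0.5796 -0.3468  0.009 ]
[[ 0.5357 -0.2448  0.09  ]
 [ 0.5837 -0.3799  0.09  ]
 [ 0.6268 -0.289   0.09  ]
 [ 0.4903 -0.3376  0.09  ]] [ 0.5591 -0.3128  0.09  ]
```

>>> {"fn": "arm_command", "kwargs": {"steps": [[0,0,0.149,0.5,0.2,0,8.5],[0,0,0.149,0.5,0.2,0,8.5],[0,0,0.149,0.5,0.2,0,8.5],[0,0,0.149,0.5,0.2,0,8.5],[0,0,0.149,0.5,0.2,0,8.5],[0,0,0.149,0.5,0.2,0,8.5],[0,0,0.149,0.2,0,0,8.5],[0,0,0,0,0,0,8.5]]}}

```text
clock: 2.0
tool_pos: [0.5475, -0.3317, 0.3376]
orientation: [-0.538, -0.457, 0.546, -0.451]
wrist_force: [0.2, 0.5, -0.1]
opening: 0.997
```

```bash
python3 - <<'E'
from h import *
o=st();M=R.from_quat(o["orientation"]).as_matrix()
print("yaw",np.degrees(np.arctan2(M[1,1],M[0,1])),"d",(np.array([.554,-.326,.18])-o["tool_pos"])*100)
# rotation vec to target
a=np.radians(-10.4);y=np.array([np.cos(a),np.sin(a),0]);x=np.array([0,0,-1.]);T=np.c_[x,y,np.cross(x,y)]
print(R.from_matrix(T@M.T).as_rotvec())
E
```

```text
t 2.0 p [ 0.5475 -0.3317  0.3376] x [-0.014 -0.    -1.   ] y [ 0.984 -0.176 -0.014] F [ 0.2  0.5 -0.1] T [0.03 0.01 0.02] op 85.2 j [-0.63  0.07  1.57 -0.01  1.51 -0.45]
yaw -10.111147313104876 d [  0.64825977   0.56832039 -15.76114141]
[ 0.00024964 -0.01396234 -0.00506005]
```

>>> {"fn": "arm_command", "kwargs": {"steps": [[0,-0.014,-0.005,0.6,0.6,-3,8.5],[0,0,0,0,0,-3,8.5],[0,0,0,0,0,-3,8.5],[0,0,0,0,0,-3,8.5],[0,0,0,0,0,-2,8.5],[0,0,0,0,0,-1,8.5],[0,0,0,0,0,0,8.5]]}}

```text
clock: 2.7
tool_pos: [0.548, -0.3311, 0.1837]
orientation: [-0.55, -0.443, 0.551, -0.445]
wrist_force: [0.0, 0.1, 0.0]
opening: 0.998
```

```bash
python3 - <<'E'
from h import *
o=st();M=R.from_quat(o["orientation"]).as_matrix()
print("d",(np.array([.554,-.326,.18])-o["tool_pos"])*100)
snap("wrist","w2")
E
```

```text
t 2.7 p [ 0.548  -0.3311  0.1837] x [ 0.001 -0.003 -1.   ] y [ 0.978 -0.211  0.002] F [0.  0.1 0. ] T [ 0.02  0.05 -0.02] op 85.2 j [-0.63  0.15  1.74 -0.    1.25 -0.41]
d [ 0.6028114   0.50988491 -0.36951477]
```

View pics/w2.png

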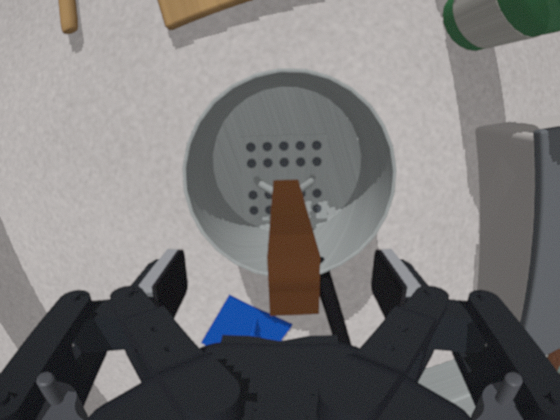

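>>> {"fn": "arm_command", "kwargs": {"steps": [[0,0,0.015,0.5,0.4,-0.3,8.5],[0,0,0.015,0.3,0.3,-0.2,8.5],[0,0,0,0,0,0,8.5]]}}

```text
clock: 3.05
tool_pos: [0.5586, -0.3255, 0.1839]
orientation: [0.544, 0.449, -0.543, 0.457]
wrist_force: [-0.5, 0.3, 0.3]
opening: 0.995
```

```bash
python3 - <<'E'
from h import *
o=st();M=R.from_quat(o["orientation"]).as_matrix()
print("d",(np.array([.554,-.326,.18])-o["tool_pos"])*100)
E
```

```text
t 3.05 p [ 0.5586 -0.3255  0.1839] x [ 0.008 -0.008 -1.   ] y [ 0.983 -0.181  0.009] F [-0.5  0.3  0.3] T [-0.04  0.02  0.01] op 85.0 j [-0.61  0.16  1.73 -0.    1.24 -0.43]
d [-0.45604224 -0.049753   -0.39306503]
```

>>> {"fn": "arm_command", "kwargs": {"steps": [[0,0,0,-0.4,0,-0.4,8.5],[0,0,0,0,0,0,8.5],[0,0,0,0,0,0,8.5]]}}

```text
clock: 3.35
tool_pos: [0.5554, -0.3256, 0.1817]
orientation: [0.544, 0.448, -0.542, 0.458]
wrist_force: [0.2, 0.2, 0.3]
opening: 0.996
```

```bash
python3 - <<'E'
from h import *
for i in range(1): o=st()
snap("wrist","w3");o=st()
E
```

```text
t 3.35 p [ 0.5554 -0.3256  0.1817] x [ 0.011 -0.01  -1.   ] y [ 0.984 -0.18   0.012] F [0.2 0.2 0.3] T [ 0.01 -0.04 -0.01] op 85.0 j [-0.61  0.16  1.74 -0.    1.23 -0.43]
t 3.4 p [ 0.5553 -0.3255  0.1816] x [ 0.01 -0.01 -1.  ] y [ 0.984 -0.18   0.012] F [-0.4  0.6  0.3] T [-0.02  0.03  0.08] op 85.0 j [-0.61  0.16  1.74 -0.    1.23 -0.43]
```

View pics/w3.png

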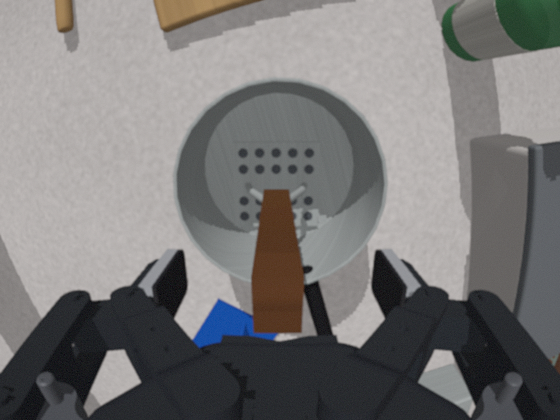

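>>> {"fn": "arm_command", "kwargs": {"steps": [[0,0,0,0,0,0,0],[0,0,0,0,0,0,0],[0,0,0,0,0,0,0],[0,0,0,0,0,0,0],[0,0,0,0,0,0,0],[0,0,0,0,0,0,0],[0,0,0,0,0,0,0],[0,0,0,0,0,1,0],[0,0,0,0,0,1,0],[0,0,0,0,0,0,0]]}}

```text
clock: 4.4
tool_pos: [0.5544, -0.3252, 0.2019]
orientation: [0.544, 0.449, -0.543, 0.457]
wrist_force: [0.3, -0.1, -1.8]
opening: 0.205
```

```bash
python3 - <<'E'
from h import *
st()
snap("wrist","w4");snap("scene","s4");o=st()
E
```

```text
t 4.4 p [ 0.5544 -0.3252  0.2019] x [ 0.008 -0.008 -1.   ] y [ 0.984 -0.18   0.009] F [ 0.3 -0.1 -1.8] T [-0.05  0.02 -0.01] op 17.5 j [-0.61  0.14  1.72 -0.    1.27 -0.43]
t 4.5 p [ 0.5539 -0.3249  0.2005] x [ 0.006 -0.007 -1.   ] y [ 0.984 -0.18   0.007] F [ 0.4 -0.7 -3. ] T [ 0.    0.01 -0.03] op 17.0 j [-0.61  0.14  1.72 -0.    1.27 -0.43]
```

View pics/w4.png

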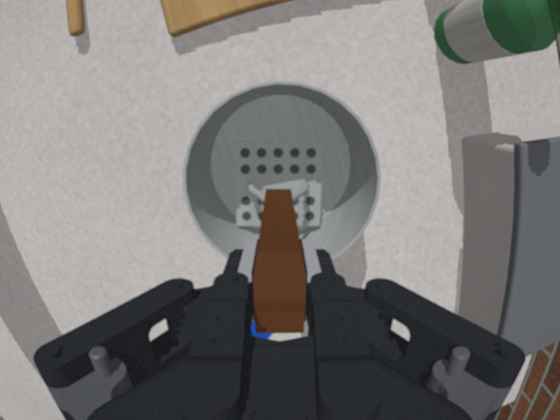

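>>> {"fn": "arm_command", "kwargs": {"steps": [[0,0,0,0,0,2,0],[0,0,0,0,0,4,0],[0,0,0,0,0,4,0],[0,0,0,0,1,2,0],[0,0,-0.03,0.4,3,1,0],[0,0,-0.03,0.4,4,0,0],[0,0,-0.03,0.4,4,0,0],[0,0,-0.03,0.4,4,0,0],[0,0,-0.03,0.4,4,0,0],[0,0,-0.03,0.4,4,0,0]]}}

```text
clock: 5.5
tool_pos: [0.5745, -0.0799, 0.33]
orientation: [-0.585, -0.396, 0.585, -0.398]
wrist_force: [-0.0, 0.4, -1.9]
opening: 0.2
```

```bash
cat >> h.py <<'E'
def yaw():
    o=get_obs();M=R.from_quat(o["orientation"]).as_matrix();return np.degrees(np.arctan2(M[1,1],M[0,1]))
E
python3 - <<'E'
from h import *
o=st();print(yaw())
print("d",(np.array([.583,-.026,.20])-o["tool_pos"])*100)
E
```

```text
t 5.5 p [ 0.5745 -0.0799  0.33  ] x [ 0.002 -0.002 -1.   ] y [ 0.929 -0.37   0.002] F [-0.   0.4 -1.9] T [-0.05 -0.05 -0.02] op 17.1 j [-0.23 -0.07  1.72 -0.    1.49  0.15]
-21.701634849694294
d [  0.85479764   5.38539586 -12.99874641]
```

>>> {"fn": "arm_command", "kwargs": {"steps": [[-0.116,0.046,0,0.2,1.2,-1.5,0],[-0.116,0.046,0,0.2,1.1,-2,0],[-0.116,0.046,0,0.2,1.1,-2,0],[-0.116,0.046,0,0.2,1.1,-2,0],[-0.116,0.046,0,0.2,1.0,-2,0],[0,0,0,0,0,0,0]]}}

```text
clock: 6.1
tool_pos: [0.5845, -0.0169, 0.2328]
orientation: [-0.371, -0.25, 0.736, -0.509]
wrist_force: [-0.1, -0.3, -3.8]
opening: 0.2
```

```bash
python3 - <<'E'
from h import *
o=st();print(yaw())
print("d",(np.array([.585,-.026,.20])-o["tool_pos"])*100)
snap("scene","s5")
im=cv2.imread("pics/s5.png");cv2.imwrite("pics/s5z.png",cv2.resize(im[80:300,160:400],None,fx=2.7,fy=2.7,interpolation=2)[:600])
E
```

```text
t 6.1 p [ 0.5845 -0.0169  0.2328] x [-0.208 -0.563 -0.8  ] y [ 0.934 -0.357  0.008] F [-0.1 -0.3 -3.8] T [ 0.56 -0.19 -0.03] op 17.1 j [ 0.11  0.17  1.72 -0.57  1.58  0.57]
-20.940022896616505
d [ 0.04866928 -0.9116252  -3.28163712]
```

View pics/s5z.png

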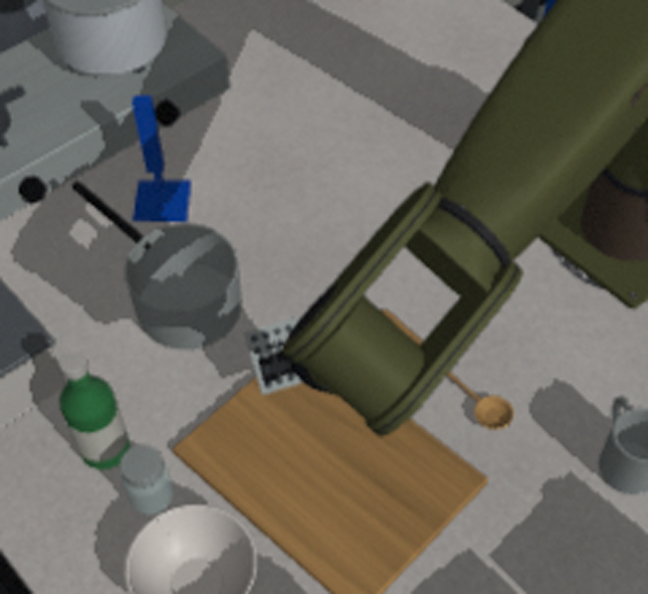

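```bash
python3 - <<'E'
from h import *
snap("wrist","w5")
E
```

```text
(no output)
```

View pics/w5.png

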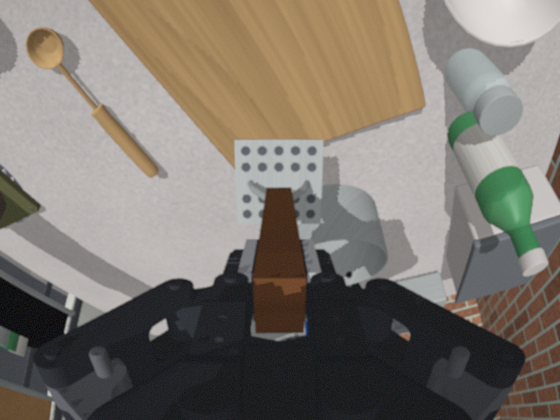

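```bash
cat >> h.py <<'E'
def edge(L=.1736):
    o=get_obs();M=R.from_quat(o["orientation"]).as_matrix();x,y,z=M.T
    P=o["tool_pos"]+(.003+L)*x-.04*z
    return P,[P+s*.04*y for s in(-1,1)]
E
python3 - <<'E'
from h import *
P,c=edge();print(P,c,[proj("wrist",q) for q in c])
c=cv2.imread("pics/top0.png")
print("board near edge corners",at("top",305,159,.016),at("top",315,232,.016))
E
```

```text
[ 0.56233592 -0.08857695  0.07289076] [array([ 0.52502113, -0.07418342,  0.07223265]), array([ 0.5996507 , -0.10297048,  0.07354887])] [(np.float64(235.48639788156467), np.float64(143.90621309777708)), (np.float64(322.5823567481703), np.float64(143.93100817314917))]
board near edge corners [ 0.7107878  -0.13872244  0.016     ] [ 0.47914046 -0.16345851  0.016     ]
```

>>> {"fn": "arm_command", "kwargs": {"steps": [[0,0,0,0,0,-2,0],[0,0,0,0,0,-2,0],[0,0,0,0,0,-1,0],[0,0,0,0,0,-0.3,0],[0,0,0,0,0,0,0]]}}

```text
clock: 6.7
tool_pos: [0.5873, -0.0232, 0.1865]
orientation: [-0.38, -0.245, 0.734, -0.507]
wrist_force: [-0.0, -0.1, -1.1]
opening: 0.205
```

```bash
python3 - <<'E'
from h import *
st();print(edge())
E
```

```text
t 6.7 p [ 0.5873 -0.0232  0.1865] x [-0.197 -0.557 -0.807] y [ 0.93  -0.366  0.025] F [-0.  -0.1 -1.1] T [ 0.55 -0.22 -0.02] op 17.5 j [ 0.1   0.21  1.75 -0.57  1.49  0.62]
(array([ 0.56487444, -0.09175215,  0.02042692]), [array([ 0.52766607, -0.07710577,  0.01941637]), array([ 0.6020828 , -0.10639854,  0.02143747])])
```

>>> {"fn": "arm_command", "kwargs": {"steps": [[0,0,0,0,0,-0.5,0],[0,0,0,0.4,1.0,-0.8,0],[0,0,0,0.4,1.0,-0.7,0],[0,0,0,0,0,0,0]]}}

```text
clock: 7.1
tool_pos: [0.5978, -0.005, 0.1763]
orientation: [-0.38, -0.24, 0.735, -0.508]
wrist_force: [-0.7, 0.3, -2.5]
opening: 0.204
```

```bash
python3 - <<'E'
from h import *
st();print(edge()[0]);snap("wrist","w6")
E
```

```text
t 7.1 p [ 0.5978 -0.005   0.1763] x [-0.195 -0.564 -0.803] y [ 0.929 -0.369  0.034] F [-0.7  0.3 -2.5] T [ 0.63 -0.21  0.04] op 17.4 j [ 0.13  0.25  1.72 -0.57  1.5   0.66]
[ 0.57607574 -0.07507895  0.01075153]
```

View pics/w6.png

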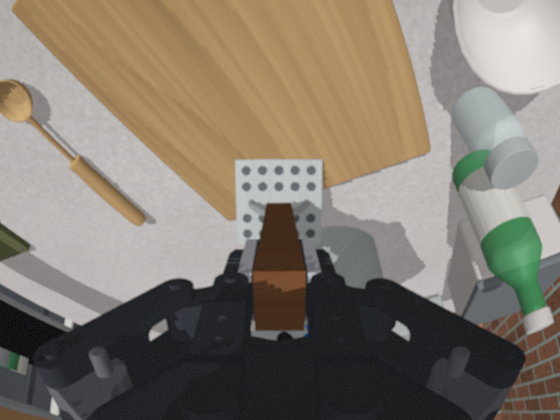

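>>> {"fn": "arm_command", "kwargs": {"steps": [[0,0,0,0.4,1.1,-0.8,0],[0,0,0,0.4,1.1,-0.8,0],[0,0,0,0.4,1.0,-0.9,0],[0,0,0,0.4,0.9,-1.0,0],[0,0,0,0.3,0.9,-1.0,0],[0,0,0,0,0,-0.1,0]]}}

```text
clock: 7.75
tool_pos: [0.6197, 0.0478, 0.1295]
orientation: [-0.381, -0.237, 0.734, -0.51]
wrist_force: [0.6, 1.6, 6.1]
opening: 0.201
```

```bash
cat >> h.py <<'E'
def masher(v,L=.1736):
    "relative angle from wrist row v of the leading plate edge"
    from scipy.optimize import brentq
    o=get_obs();M=R.from_quat(o["orientation"]).as_matrix();x,y,z=M.T;G=o["tool_pos"]+.003*x
    def pose(a):
        d=x*np.cos(a)+z*np.sin(a);n=-z*np.cos(a)+x*np.sin(a);return G+L*d+.04*n,d
    a=brentq(lambda a:proj("wrist",pose(a)[0])[1]-v,-.3,1.0)
    P,d=pose(a);print("rel",np.degrees(a),"theta",np.degrees(np.arccos(-d[2])),"P",P)
E
python3 - <<'E'
from h import *
st();snap("wrist","w7")
E
```

```text
t 7.75 p [0.6197 0.0478 0.1295] x [-0.191 -0.568 -0.801] y [ 0.929 -0.368  0.039] F [0.6 1.6 6.1] T [-0.48  0.42 -0.01] op 17.2 j [ 0.2   0.37  1.66 -0.55  1.48  0.75]
```

View pics/w7.png

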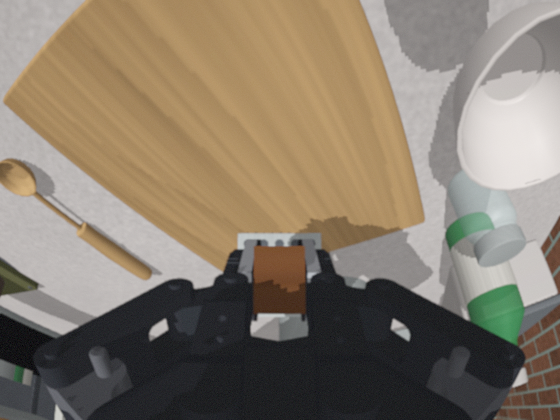

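```bash
python3 - <<'E'
from h import *
masher(234);st()
E
```

```text
rel 28.27371149257018 theta 65.02570623382609 P [ 0.57133359 -0.08640168  0.01799128]
t 7.8 p [0.6196 0.0475 0.1299] x [-0.191 -0.568 -0.801] y [ 0.929 -0.368  0.04 ] F [-0.3  1.1  2.7] T [-0.09  0.18  0.01] op 17.3 j [ 0.2   0.37  1.66 -0.55  1.48  0.75]
```

>>> {"fn": "arm_command", "kwargs": {"steps": [[0,0,0,0,0,0,0],[0.099,-0.039,0,0.3,0.8,-1.3,0],[0.099,-0.039,0,0.3,0.7,-1.4,0],[0.099,-0.039,0,0.2,0.6,-1.4,0],[0.099,-0.039,0,0.2,0.5,-1.4,0],[0,0,0,0,0,0,0]]}}

```text
clock: 8.4
tool_pos: [0.6328, 0.0736, 0.0758]
orientation: [-0.536, -0.338, 0.635, -0.441]
wrist_force: [-0.1, -0.1, -0.2]
opening: 0.202
```

```bash
python3 - <<'E'
from h import *
st();snap("wrist","w8");snap("scene","s8")
im=cv2.imread("pics/s8.png");cv2.imwrite("pics/s8z.png",cv2.resize(im[80:300,160:400],None,fx=2.7,fy=2.7,interpolation=2)[:600])
E
```

```text
t 8.4 p [0.6328 0.0736 0.0758] x [-0.035 -0.198 -0.979] y [ 0.923 -0.383  0.044] F [-0.1 -0.1 -0.2] T [0.12 0.04 0.05] op 17.3 j [ 0.11  0.3   1.77 -0.21  1.14  0.6 ]
```

View pics/w8.png

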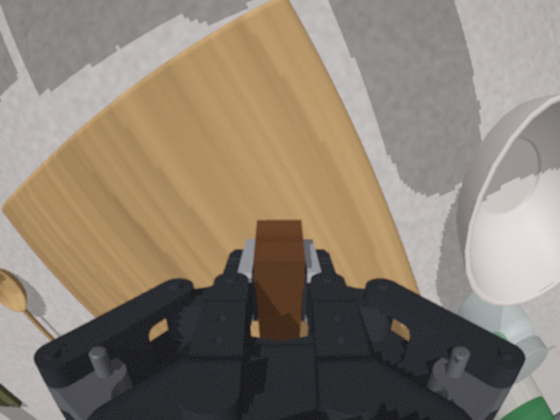

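View pics/s8z.png

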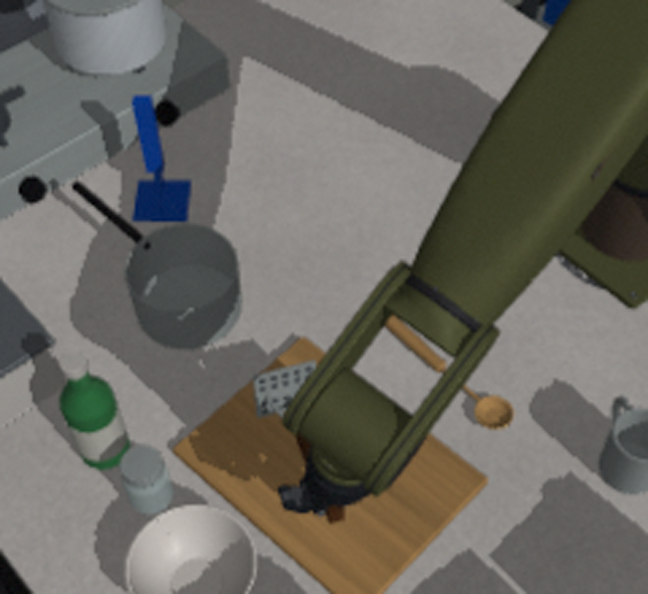

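>>> {"fn": "arm_command", "kwargs": {"steps": [[0.066,-0.012,0,0.2,0.3,-1.1,0],[0.066,-0.012,0,0.1,0.2,-1.0,0],[0.066,-0.012,0,0.1,0.1,-0.8,0],[0,0,0,0,0,0,0]]}}

```text
clock: 8.9
tool_pos: [0.6386, 0.0816, 0.0492]
orientation: [-0.587, -0.391, 0.589, -0.394]
wrist_force: [-0.3, 0.4, 0.2]
opening: 0.205
```

```bash
python3 - <<'E'
from h import *
st()
E
```

```text
t 8.9 p [0.6386 0.0816 0.0492] x [ 0.001 -0.004 -1.   ] y [ 0.924 -0.383  0.002] F [-0.3  0.4  0.2] T [-0.06  0.06  0.03] op 17.5 j [ 0.05  0.31  1.8  -0.    1.03  0.44]
```

>>> {"fn": "arm_command", "kwargs": {"steps": [[0,0,0,0,0,-0.5,0],[0,0,0,0,0,-0.3,0],[0,0,0,0,0,0,0]]}}

```text
clock: 9.2
tool_pos: [0.6394, 0.0828, 0.0423]
orientation: [-0.586, -0.391, 0.589, -0.396]
wrist_force: [-1.1, -1.8, 1.6]
opening: 0.203
```

```bash
python3 - <<'E'
from h import *
st()
E
```

```text
t 9.2 p [0.6394 0.0828 0.0423] x [ 0.    -0.008 -1.   ] y [ 0.924 -0.382  0.003] F [-1.1 -1.8  1.6] T [-0.54  0.3   0.  ] op 17.3 j [ 0.05  0.32  1.8  -0.01  1.02  0.45]
```

Release slowly, then look.

>>> {"fn": "arm_command", "kwargs": {"steps": [[0,0,0,0,0,0,2.5],[0,0,0,0,0,0,3.5],[0,0,0,0,0,0,5],[0,0,0,0,0,0,7],[0,0,0,0,0,0,8.5],[0,0,0,0,0,0,8.5],[0,0,0,0,0,0,8.5]]}}

```text
clock: 9.9
tool_pos: [0.639, 0.0844, 0.0416]
orientation: [-0.586, -0.391, 0.589, -0.395]
wrist_force: [-0.6, -0.2, -0.4]
opening: 0.996
```

```bash
python3 - <<'E'
from h import *
st();snap("wrist","w9");snap("scene","s9")
E
```

```text
t 9.9 p [0.639  0.0844 0.0416] x [-0.    -0.007 -1.   ] y [ 0.924 -0.381  0.003] F [-0.6 -0.2 -0.4] T [ 0.06 -0.06 -0.01] op 85.1 j [ 0.05  0.32  1.8  -0.01  1.02  0.45]
```

View pics/w9.png

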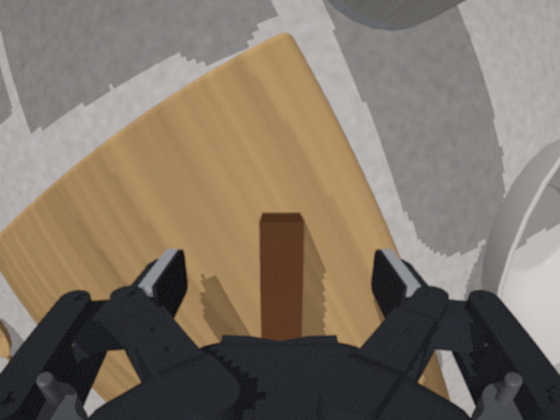

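>>> {"fn": "arm_command", "kwargs": {"steps": [[0,0,0,0,0,2,8.5],[0,0,0,0,0,4,8.5],[0,0,0.149,0,0,4,8.5],[0,0,0.149,-0.2,-0.5,4,8.5],[0,0,0.149,-0.2,-0.5,4,8.5],[0,0,0.149,-0.2,-0.5,2,8.5],[0,0,0.149,-0.2,-0.5,0,8.5],[0,0,0.149,-0.2,-0.5,0,8.5],[0,0,0.149,-0.2,-0.5,0,8.5],[0,0,0.149,-0.2,-0.5,0,8.5]]}}

```text
clock: 11.0
tool_pos: [0.6217, 0.0482, 0.2507]
orientation: [0.26, 0.65, -0.263, 0.664]
wrist_force: [-0.2, 0.2, -0.0]
opening: 0.996
```

>>> {"fn": "arm_command", "kwargs": {"steps": [[0,0,0.149,-0.2,-0.5,0,8.5],[0,0,0.149,-0.2,-0.5,0,8.5],[0,0,0.149,-0.2,-0.5,0,8.5],[0,0,0.149,-0.2,-0.5,0,8.5],[0,0,0.149,-0.2,-0.5,0,8.5],[0,0,0.149,-0.2,-0.5,0,8.5],[0,0,0.149,-0.2,-0.5,0,8.5],[0,0,0.149,-0.2,-0.5,0,8.5],[0,0,0.149,-0.2,-0.5,0,8.5],[0,0,0.149,0,0,0,8.5]]}}

```text
clock: 12.0
tool_pos: [0.6019, 0.0005, 0.2511]
orientation: [-0.253, 0.652, 0.26, 0.666]
wrist_force: [-0.5, 0.6, 0.6]
opening: 0.995
```

```bash
python3 - <<'E'
from h import *
st();print(yaw());snap("wrist","w10")
E
```

```text
t 12.0 p [6.019e-01 5.000e-04 2.511e-01] x [ 0.013  0.016 -1.   ] y [-0.676  0.737  0.003] F [-0.5  0.6  0.6] T [ 0.01 -0.03 -0.01] op 85.0 j [-0.1   0.01  1.77  0.02  1.35 -2.41]
132.49538013526976
```

View pics/w10.png

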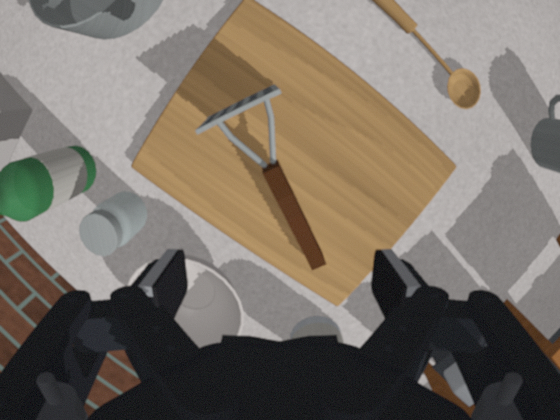

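```bash
python3 - <<'E'
from h import *
np.set_printoptions(precision=4,suppress=True)
im=cv2.imread("pics/w10.png");hsv=cv2.cvtColor(im,cv2.COLOR_BGR2HSV)
sub=im[150:285,240:340].astype(int);m=((sub[...,2]-sub[...,0])>20)&(sub[...,2]<105)
n,l,s,c=cv2.connectedComponentsWithStats(m.astype(np.uint8));i=1+np.argmax(s[1:,4]);print(s[i])
ys,xs=np.where(l==i);p=np.c_[xs+240,ys+150].astype(np.float32)
box=cv2.boxPoints(cv2.minAreaRect(p));print(box,cv2.minAreaRect(p))
cv2.imwrite("pics/m.png",(l==i).astype(np.uint8)*255)
b=box[np.argsort(box[:,1])];a=b[:2].mean(0);e=b[2:].mean(0)
A=at("wrist",*a,.016+.021+.012);E=at("wrist",*e,.016+.0+.024)
print("A(z70)",A,"end",E,np.linalg.norm((E-A)[:2]),np.degrees(np.arctan2(*(E-A)[1::-1])))
# widths
w=[at("wrist",*q,.042) for q in b];print(np.linalg.norm(w[0]-w[1]),np.linalg.norm(w[2]-w[3]))
P=[at("wrist",u,v,.094) for u,v in [(198,130),(280,92)]];print("plate top edge",P,np.linalg.norm(P[0]-P[1]),np.mean(P,0))
E
```

```text
[  22   10   63  109 1962]
[[259.0299 166.8477]
 [276.3125 158.5044]
 [326.4397 262.3395]
 [309.1572 270.6828]] ((292.7348327636719, 214.59356689453125), (115.3016586303711, 19.191064834594727), 64.23067474365234)
A(z70) [ 0.5983 -0.0175  0.049 ] end [0.6493 0.1057 0.04  ] 0.13335076518264963 67.49923371138904
0.019738508437259727 0.022064656455083563
plate top edge [array([ 0.6109, -0.0858,  0.094 ]), array([ 0.5401, -0.0549,  0.094 ])] 0.07723356218774041 [ 0.5755 -0.0704  0.094 ]
```

>>> {"fn": "arm_command", "kwargs": {"steps": [[-0.016,0.013,0.146,0.1,-0.2,-2,8.5],[0,0,0.146,0.1,-0.2,-4,8.5],[0,0,0.144,0.1,-0.2,-4,8.5],[0,0,0,0,0,-3,8.5],[0,0,0,0,0,-1,8.5],[0,0,0,0,0,0,8.5]]}}

```text
clock: 12.65
tool_pos: [0.6061, -0.0056, 0.1105]
orientation: [-0.393, 0.585, 0.393, 0.59]
wrist_force: [-0.6, 0.5, 0.6]
opening: 0.993
```

```bash
python3 - <<'E'
from h import *
o=st();print(yaw(),(np.array([.604,-.005,.044])-o["tool_pos"])*100);snap("wrist","w11")
E
```

```text
t 12.65 p [ 0.6061 -0.0056  0.1105] x [ 0.006  0.004 -1.   ] y [-0.924  0.382 -0.004] F [-0.6  0.5  0.6] T [ 0.01 -0.   -0.01] op 84.8 j [-0.1   0.15  1.87  0.    1.11 -2.85]
157.5259104711928 [-0.2062424   0.05960922 -6.65360183]
```

View pics/w11.png

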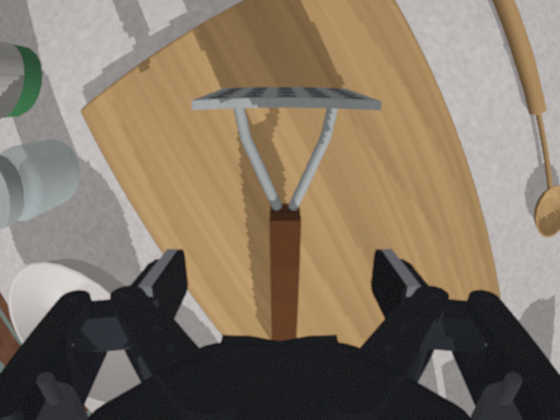

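>>> {"fn": "arm_command", "kwargs": {"steps": [[0,0,0,-0.2,0.1,-2,8.5],[0,0,0,-0.1,0,-2,8.5],[0,0,0,0,0,-1.5,8.5],[0,0,0,0,0,-0.8,8.5],[0,0,0,0,0,0,8.5]]}}

```text
clock: 13.2
tool_pos: [0.6109, -0.005, 0.0575]
orientation: [-0.397, 0.58, 0.388, 0.596]
wrist_force: [-0.1, 0.1, 0.2]
opening: 0.996
```

```bash
python3 - <<'E'
from h import *
o=st();print(yaw(),(np.array([.604,-.005,.044])-o["tool_pos"])*100);snap("wrist","w12")
E
```

```text
t 13.2 p [ 0.6109 -0.005   0.0575] x [ 0.026  0.002 -1.   ] y [-0.923  0.385 -0.023] F [-0.1  0.1  0.2] T [-0.01  0.01  0.02] op 85.0 j [-0.1   0.22  1.89  0.01  1.   -2.85]
157.34342600703056 [-0.69048427 -0.00240392 -1.35159015]
```

View pics/w12.png

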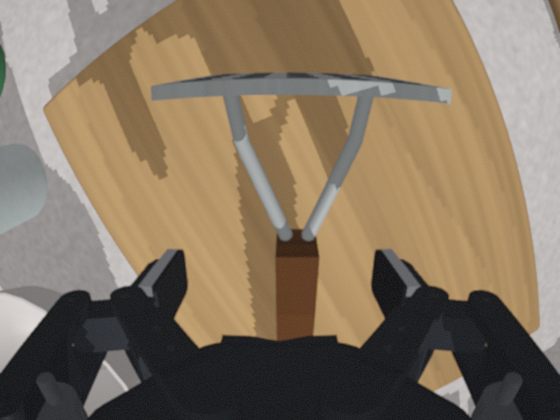

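>>> {"fn": "arm_command", "kwargs": {"steps": [[-0.002,0.026,0,-0.5,0,-0.6,8.5],[0,0,0,-0.3,0,-0.6,8.5],[0,0,0,0,0,-0.2,8.5],[0,0,0,0,0,0,8.5]]}}

```text
clock: 13.65
tool_pos: [0.6047, -0.0052, 0.0461]
orientation: [-0.393, 0.588, 0.391, 0.589]
wrist_force: [0.4, 0.5, 1.0]
opening: 0.998
```

```bash
python3 - <<'E'
from h import *
o=st();print(yaw(),(np.array([.604,-.005,.044])-o["tool_pos"])*100);snap("wrist","w13")
E
```

```text
t 13.65 p [ 0.6047 -0.0052  0.0461] x [ 0.003 -0.001 -1.   ] y [-0.923  0.385 -0.003] F [0.4 0.5 1. ] T [-0.05 -0.03 -0.01] op 85.2 j [-0.1   0.24  1.9  -0.    1.   -2.84]
157.3361461218646 [-0.07051773  0.02302275 -0.20814521]
```

View pics/w13.png

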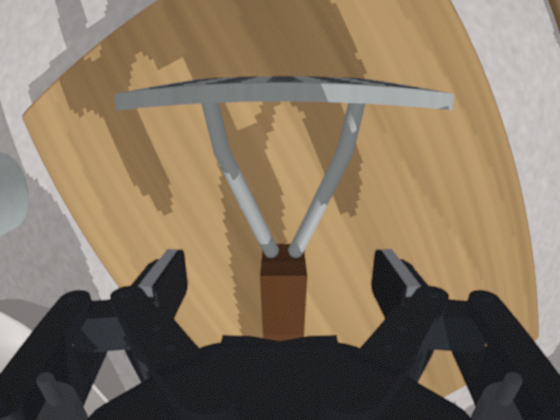

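>>> {"fn": "arm_command", "kwargs": {"steps": [[0,0,0,0,0,-0.2,0],[0,0,0,0,0,0,0],[0,0,0,0,0,0,0],[0,0,0,0,0,0,0],[0,0,0,0,0,0,0],[0,0,0,0,0,0,0],[0,0,0,0,0,0,0],[0,0,0,0,0,0.5,0],[0,0,0,0,0,2,0],[0,0,0,0,0,2,0]]}}

```text
clock: 14.7
tool_pos: [0.6012, -0.0049, 0.0859]
orientation: [-0.391, 0.59, 0.393, 0.587]
wrist_force: [0.0, 0.8, -1.3]
opening: 0.202
```

```bash
python3 - <<'E'
from h import *
o=st();print(yaw());snap("wrist","w14");im=snap("top","t14")
E
```

```text
t 14.7 p [ 0.6012 -0.0049  0.0859] x [-0.006  0.    -1.   ] y [-0.923  0.386  0.006] F [ 0.   0.8 -1.3] T [ 0.06 -0.07 -0.03] op 17.2 j [-0.1   0.18  1.89 -0.    1.08 -2.84]
157.3203483437993
```

View pics/w14.png

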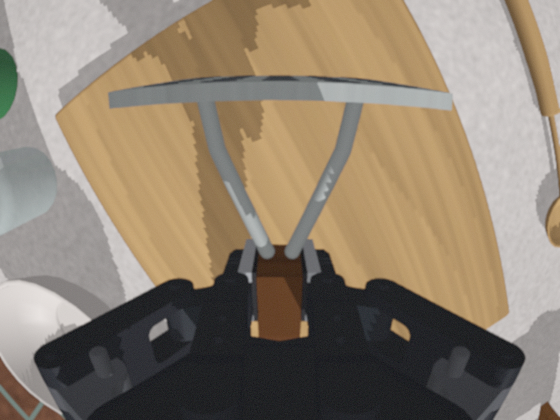

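View pics/t14.png

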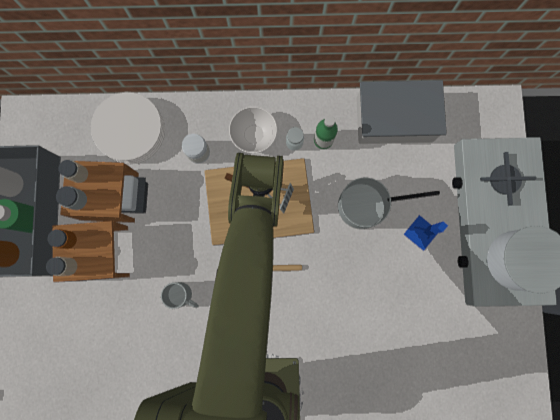

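```bash
python3 - <<'E'
from h import *
np.set_printoptions(precision=3,suppress=True)
print("mug",at("top",174,295,.085),"handle",at("top",196,305,.05),"tin",at("top",193,147,.1),"spoon",at("top",235,268,.01))
print("mug scene",at("scene",398,238,.085))
t=cv2.imread("pics/t14.png");cv2.imwrite("pics/t14z.png",cv2.resize(t[210:300,40:220],None,fx=4.4,fy=4.4,interpolation=2))
E
```

```text
mug [0.298 0.256 0.085] handle [0.266 0.198 0.05 ] tin [0.734 0.201 0.1  ] spoon [0.373 0.085 0.01 ]
mug scene [0.288 0.251 0.085]
```

View pics/t14z.png

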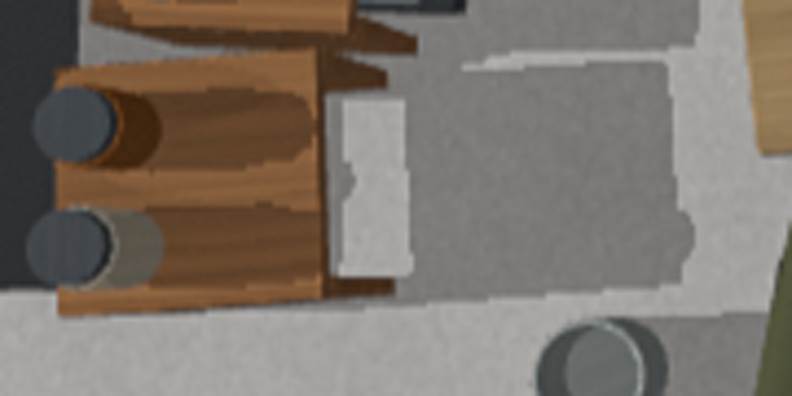

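```bash
python3 - <<'E'
from h import *
np.set_printoptions(precision=4,suppress=True)
for a,b,z in [(388,78,0),(416,45,0),(394,290,0),(318,50,.146),(325,298,.146),(55,70,.146),(60,316,.146)]:
    print(z,at("top",40+a/4.4,210+b/4.4,z)[:2])
E
```

```text
0 [0.505 0.421]
0 [0.5283 0.4015]
0 [0.3551 0.4132]
0.146 [0.5093 0.4202]
0.146 [0.351  0.4112]
0.146 [0.4996 0.5899]
0.146 [0.3427 0.5794]
```

>>> {"fn": "arm_command", "kwargs": {"steps": [[0,0,0,0,1,2,0],[0,0,0.03,-1,2.5,2,0],[0,0,0.057,-2,3.4,1,0],[0,0,0.057,-2,3.4,0,0],[0,0,0.057,-2,3.4,0,0],[0,0,0.057,-2,3.4,0,0],[0,0,0.057,-2,3.4,0,0],[0,0,0.057,-2,3.4,0,0],[0,0,0.057,-2,2,0,0],[0,0,0,0,0,0,0]]}}

```text
clock: 15.8
tool_pos: [0.4434, 0.2606, 0.1319]
orientation: [-0.51, 0.49, 0.513, 0.487]
wrist_force: [0.1, -0.4, -2.5]
opening: 0.2
```

```bash
python3 - <<'E'
from h import *
o=st();print(yaw()%360,(np.array([.440,.275,.08])-o["tool_pos"])*100,"fin",(np.array([.434,.352,.029])-o["tool_pos"])*100)
snap("wrist","w15");snap("top","t15")
E
```

```text
t 15.8 p [0.4434 0.2606 0.1319] x [-0.006 -0.001 -1.   ] y [-0.999 -0.046  0.006] F [ 0.1 -0.4 -2.5] T [ 0.03  0.01 -0.  ] op 17.1 j [ 0.43 -0.06  2.06  0.    1.16 -2.76]
182.66084576368948 [-0.33563041  1.44147179 -5.18856141] fin [ -0.93563041   9.14147179 -10.28856141]
```

View pics/w15.png

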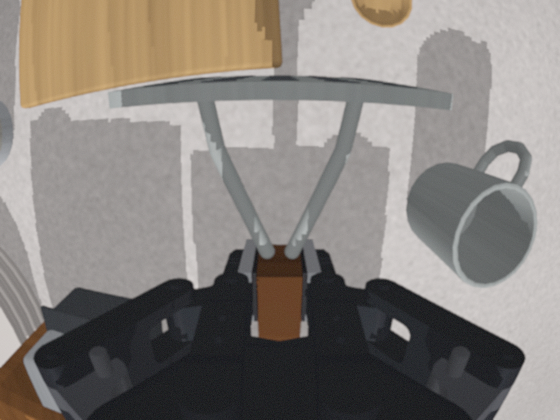

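View pics/t15.png

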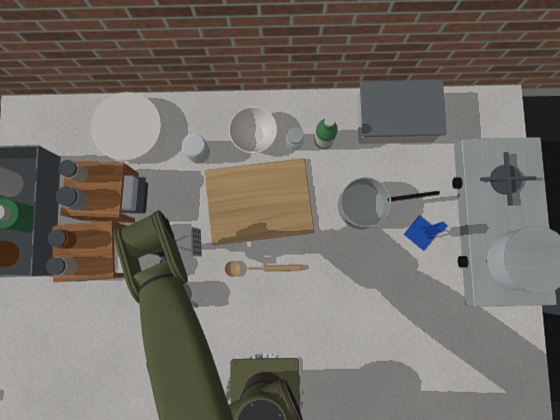

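```bash
python3 - <<'E'
from h import *
st();snap("scene","s15")
im=cv2.imread("pics/s15.png");cv2.imwrite("pics/s15z.png",cv2.resize(im[150:400,280:520],None,fx=2.4,fy=2.4,interpolation=2)[:600])
print([at("top",u,v,.228)[:2] for u,v in [(62,237),(75,237),(57,266),(70,266)]])
E
```

```text
t 15.9 p [0.4453 0.259  0.1323] x [-0.004 -0.002 -1.   ] y [-0.999 -0.043  0.004] F [ 0.5 -0.3 -1.1] T [-0.01  0.02  0.  ] op 17.6 j [ 0.42 -0.06  2.06 -0.    1.15 -2.76]
[array([0.46078052, 0.52387683]), array([0.46012955, 0.48926896]), array([0.38458016, 0.5337648 ]), array([0.38395171, 0.49943918])]
```

View pics/s15z.png

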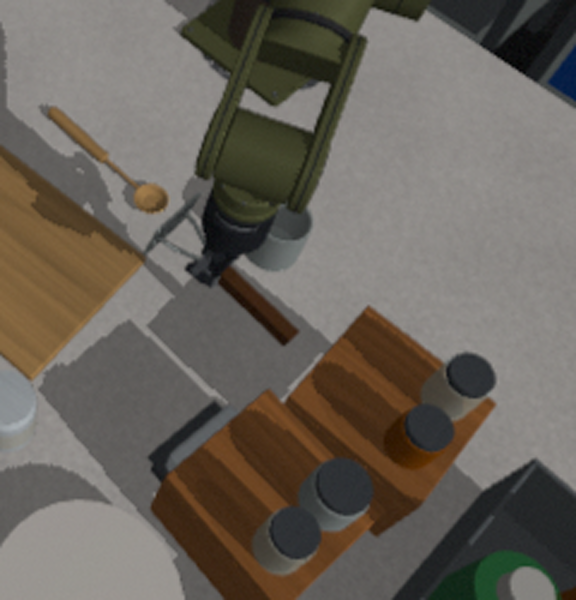

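>>> {"fn": "arm_command", "kwargs": {"steps": [[0,0,0.01,-0.3,0,-2,0],[0,0,0,-0.3,0,-3,0],[0,0,0,0,0,-2,0],[0,0,0,0,1,0,0],[0,0,0,-0.1,2,0,0],[0,0,0,-0.1,2,0,0],[0,0,0,-0.1,2,0,0],[0,0,0,-0.1,1.5,0,0],[0,0,0,0,0,0,0]]}}

```text
clock: 16.85
tool_pos: [0.446, 0.3431, 0.0655]
orientation: [0.509, -0.49, -0.507, -0.493]
wrist_force: [-0.2, -0.6, -2.2]
opening: 0.201
```

```bash
python3 - <<'E'
from h import *
o=st();print(yaw()%360,"fin",(np.array([.434,.352,.029])-o["tool_pos"])*100)
snap("wrist","w16");snap("scene","s16")
im=cv2.imread("pics/s16.png");cv2.imwrite("pics/s16z.png",cv2.resize(im[150:400,280:520],None,fx=2.4,fy=2.4,interpolation=2)[:600])
E
```

```text
t 16.85 p [0.446  0.3431 0.0655] x [ 0.006  0.002 -1.   ] y [-0.999 -0.033 -0.006] F [-0.2 -0.6 -2.2] T [ 0.06 -0.01  0.03] op 17.2 j [ 0.56  0.12  1.99 -0.    1.02 -2.61]
181.90294339334696 fin [-1.2049478   0.88617748 -3.64500494]
```

View pics/s16z.png

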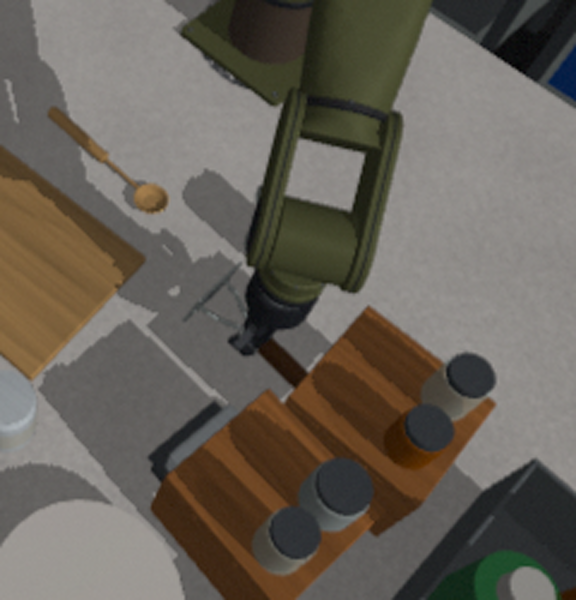

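View pics/w16.png

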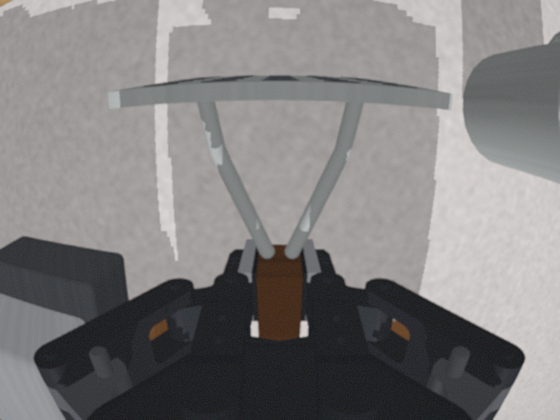

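>>> {"fn": "arm_command", "kwargs": {"steps": [[0.003,0.006,0.01,-0.6,0.5,-0.8,0],[0,0,0,-0.5,0.4,-1,0],[0,0,0,0,0,-0.8,0],[0,0,0,0,0,-0.3,0],[0,0,0,0,0,0,0]]}}

```text
clock: 17.45
tool_pos: [0.4329, 0.3487, 0.0324]
orientation: [-0.509, 0.49, 0.512, 0.489]
wrist_force: [0.1, 0.7, -2.2]
opening: 0.201
```

```bash
python3 - <<'E'
from h import *
o=st();print(yaw()%360,"fin",(np.array([.434,.352,.029])-o["tool_pos"])*100)
E
```

```text
t 17.45 p [0.4329 0.3487 0.0324] x [-0.004  0.002 -1.   ] y [-0.999 -0.041  0.004] F [ 0.1  0.7 -2.2] T [0.09 0.05 0.02] op 17.1 j [ 0.58  0.16  2.01  0.    0.97 -2.61]
182.35271429984215 fin [ 0.11498681  0.32899589 -0.33949837]
```

>>> {"fn": "arm_command", "kwargs": {"steps": [[0,0,0,0,0.3,-0.2,0],[0,0,0,0,0,-0.2,0],[0,0,0,0,0,0,0]]}}

```text
clock: 17.75
tool_pos: [0.4334, 0.3521, 0.0289]
orientation: [-0.509, 0.49, 0.511, 0.489]
wrist_force: [0.4, 0.0, -1.2]
opening: 0.204
```

```bash
python3 - <<'E'
from h import *
o=st();snap("wrist","w17");st()
E
```

```text
t 17.75 p [0.4334 0.3521 0.0289] x [-0.003  0.002 -1.   ] y [-0.999 -0.04   0.003] F [ 0.4  0.  -1.2] T [-0.03  0.01 -0.08] op 17.4 j [ 0.58  0.17  2.01  0.    0.96 -2.6 ]
t 17.8 p [0.4335 0.3521 0.0289] x [-0.003  0.002 -1.   ] y [-0.999 -0.041  0.003] F [ 0.5 -0.2 -2.1] T [-0.01  0.03 -0.02] op 17.3 j [ 0.58  0.17  2.01  0.    0.96 -2.6 ]
```

View pics/w17.png

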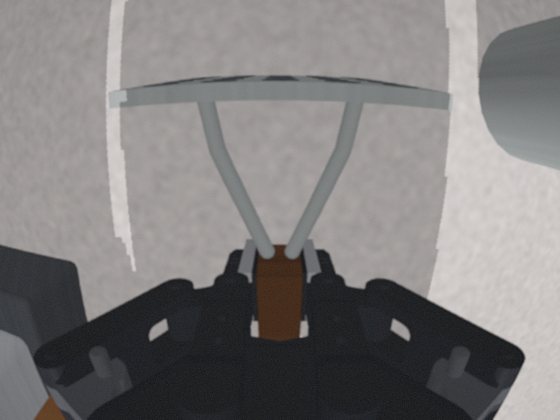

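>>> {"fn": "arm_command", "kwargs": {"steps": [[0,0,0,0,0,-0.2,0],[0,0,0,0,0,0,0]]}}

```text
clock: 18.0
tool_pos: [0.4341, 0.3525, 0.0292]
orientation: [-0.509, 0.49, 0.511, 0.49]
wrist_force: [0.8, -0.2, -2.5]
opening: 0.205
```

```bash
python3 - <<'E'
from h import *
o=st()
E
```

```text
t 18.0 p [0.4341 0.3525 0.0292] x [-0.003  0.002 -1.   ] y [-0.999 -0.041  0.003] F [ 0.8 -0.2 -2.5] T [ 0.05 -0.01 -0.  ] op 17.5 j [ 0.58  0.17  2.01  0.    0.96 -2.6 ]
```

>>> {"fn": "arm_command", "kwargs": {"steps": [[0,0,0,0,0,-0.2,0],[0,0,0,0,0,-0.2,0],[0,0,0,0,0,0,0]]}}

```text
clock: 18.3
tool_pos: [0.4349, 0.353, 0.0291]
orientation: [-0.509, 0.49, 0.511, 0.489]
wrist_force: [-1.1, 0.3, -1.6]
opening: 0.203
```

```bash
python3 - <<'E'
from h import *
o=st()
E
```

```text
t 18.3 p [0.4349 0.353  0.0291] x [-0.003  0.002 -1.   ] y [-0.999 -0.041  0.003] F [-1.1  0.3 -1.6] T [0.01 0.   0.05] op 17.3 j [ 0.58  0.18  2.    0.    0.96 -2.6 ]
```

>>> {"fn": "arm_command", "kwargs": {"steps": [[0,0,0,0,0,-0.4,0],[0,0,0,0,0,0,0]]}}

```text
clock: 18.5
tool_pos: [0.436, 0.3538, 0.0293]
orientation: [-0.509, 0.49, 0.511, 0.489]
wrist_force: [0.1, 0.5, -1.8]
opening: 0.201
```

```bash
python3 - <<'E'
from h import *
o=st()
E
```

```text
t 18.5 p [0.436  0.3538 0.0293] x [-0.003  0.002 -1.   ] y [-0.999 -0.041  0.003] F [ 0.1  0.5 -1.8] T [ 0.06 -0.04  0.  ] op 17.1 j [ 0.58  0.18  2.    0.    0.96 -2.6 ]
```

```bash
python3 - <<'E'
from h import *
o=get_obs();print(o["tau"])
snap("scene","s18")
im=cv2.imread("pics/s18.png");cv2.imwrite("pics/s18z.png",cv2.resize(im[200:370,350:520],None,fx=3.5,fy=3.5,interpolation=2)[:600])
E
```

```text
[ 4.30260657e-02 -3.96470904e+01 -3.09113824e+01 -3.06808006e-02
  2.29506902e-01  7.54653214e-03]
```

View pics/s18z.png

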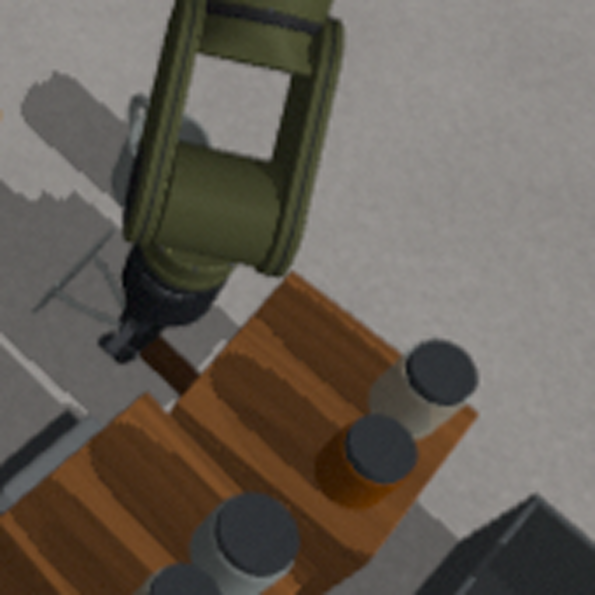

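>>> {"fn": "arm_command", "kwargs": {"steps": [[0,0,0,-0.2,-0.2,-0.6,0],[0,0,0,0,0,0,0]]}}

```text
clock: 18.75
tool_pos: [0.4373, 0.3546, 0.0296]
orientation: [-0.509, 0.488, 0.511, 0.492]
wrist_force: [-0.5, -0.9, -2.4]
opening: 0.198
```

```bash
python3 - <<'E'
from h import *
o=st();print(o["tau"])
E
```

```text
t 18.75 p [0.4373 0.3546 0.0296] x [ 0.002  0.007 -1.   ] y [-0.999 -0.041 -0.002] F [-0.5 -0.9 -2.4] T [ 0.07 -0.   -0.01] op 16.9 j [ 0.58  0.18  2.    0.01  0.96 -2.6 ]
[ 8.80743982e-02 -4.01624465e+01 -3.16095579e+01 -3.81948594e-04
  1.36441682e-01  2.69879907e-03]
```

>>> {"fn": "arm_command", "kwargs": {"steps": [[0,0,0,0,0,0,2.2],[0,0,0,0,0,0,3],[0,0,0,0,0,0,4],[0,0,0,0,0,0,6],[0,0,0,0,0,0,7.5],[0,0,0,0,0,0,7.5],[0,0,0,0,0,0,7.5]]}}

```text
clock: 19.45
tool_pos: [0.4363, 0.3537, 0.0264]
orientation: [-0.509, 0.488, 0.511, 0.491]
wrist_force: [1.1, -0.8, -0.5]
opening: 0.881
```

```bash
python3 - <<'E'
from h import *
o=st();snap("wrist","w19")
E
```

```text
t 19.45 p [0.4363 0.3537 0.0264] x [ 0.     0.005 -1.   ] y [-0.999 -0.04  -0.   ] F [ 1.1 -0.8 -0.5] T [-0.03 -0.02  0.01] op 75.2 j [ 0.58  0.18  2.    0.01  0.95 -2.6 ]
```

View pics/w19.png

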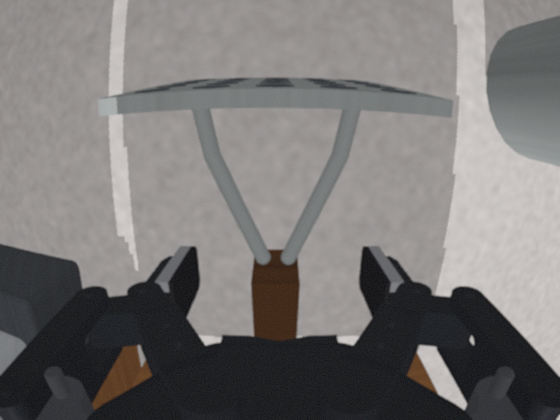

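>>> {"fn": "arm_command", "kwargs": {"steps": [[0,0,0,0,0,1,7.5],[0,0,0,0,0,2,7.5],[0,0,0,0,0,3,7.5],[0,0,0,0,0,3,7.5],[0,0,0,0,0,4,7.5],[0,0,0,0,-1,4,7.5],[0,0,0,0,-3,4,7.5],[0,0,0,0,-4,2,7.5],[0,0,0,0,-4,0,7.5],[0,0,0,0,-4,0,7.5]]}}

```text
clock: 20.5
tool_pos: [0.4335, 0.1917, 0.2724]
orientation: [0.513, -0.484, -0.512, -0.491]
wrist_force: [-0.3, 0.2, 0.5]
opening: 0.875
```

>>> {"fn": "arm_command", "kwargs": {"steps": [[0,0,0,0,-4,0,7.5],[0,0,0,0,-4,0,7.5],[0,0,0,0,-4,0,7.5],[0,0,0,0,-4,0,7.5],[0,0,0,0,-4,0,7.5],[0,0,0,0,-3,0,7.5],[0,0,0,0,0,0,7.5]]}}

```text
clock: 21.2
tool_pos: [0.4126, 0.0728, 0.2748]
orientation: [-0.507, 0.539, 0.434, 0.513]
wrist_force: [0.0, 0.3, 0.1]
opening: 0.879
```

```bash
python3 - <<'E'
from h import *
o=st();t=snap("top","t20");snap("scene","s20")
t=cv2.imread("pics/t20.png");cv2.imwrite("pics/t20z.png",cv2.resize(t[210:310,40:220],None,fx=4.4,fy=4.4,interpolation=2))
E
```

```text
t 21.2 p [0.4126 0.0728 0.2748] x [ 0.041 -0.101 -0.994] y [-0.993  0.109 -0.052] F [0.  0.3 0.1] T [0.02 0.06 0.07] op 75.0 j [ 0.11 -0.45  2.12 -0.11  1.44 -2.91]
```

View pics/t20z.png

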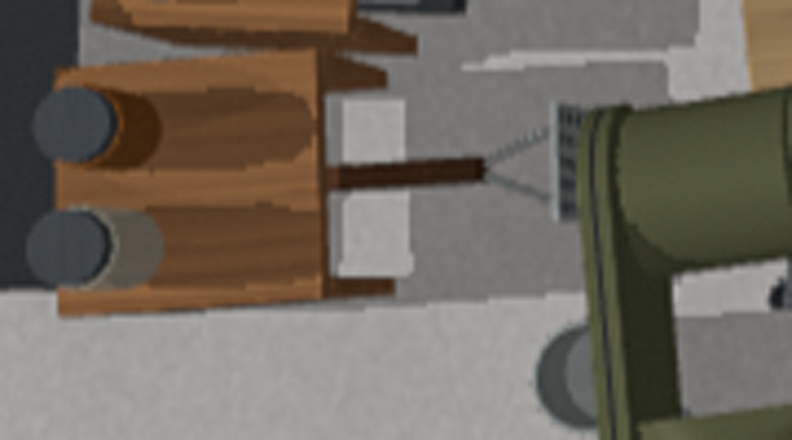

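View pics/s20.png

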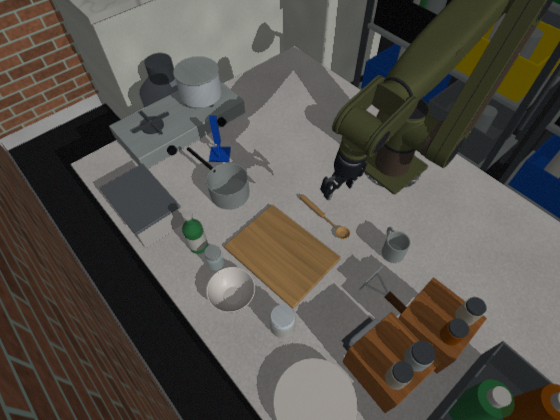

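```bash
python3 - <<'E'
from h import *
o=get_obs();print(o["joints"],o["clock"])
A=at("top",40+483/4.4,210+168/4.4,.044);B=at("top",40+330/4.4,210+178/4.4,.034);print(A,B)
a=np.radians(3.3);X=np.array([np.cos(a),np.sin(a)]);Y=np.array([-np.sin(a),np.cos(a)]);S=np.array([.430,.4165])
d=(B-A)[:2];d/=np.linalg.norm(d);E=A[:2]+.1287*d;O=A[:2]-.0693*d
for q in(E,O):print(q,"shelf frame",(q-S)@X,(q-S)@Y)
p=at("top",40+563/4.4,210+162/4.4,.08);print("plate top edge",p)
print("pan",at("scene",229,172,.09))
E
```

```text
[ 0.11157723 -0.44435486  2.11731283 -0.10506512  1.43965195 -2.90787378] 21.3
[0.43715608 0.33999193 0.044     ] [0.43277936 0.44881264 0.034     ]
[0.43198401 0.46858796] shelf frame 0.004979108476320012 0.05188738295652885
[0.43994104 0.27074791] shelf frame 0.0015344779580971739 -0.14608265144411706
plate top edge [0.43815163 0.27649304 0.08      ]
pan [ 0.53490977 -0.32784687  0.09      ]
```

>>> {"fn": "arm_command", "kwargs": {"steps": [[0,0,-0.14,0,0,0,7.5],[0,0,-0.14,0,0,0,7.5],[0,0,0,0,0,0,7.5]]}}

```text
clock: 21.6
tool_pos: [0.4133, 0.0753, 0.2755]
orientation: [-0.425, 0.605, 0.358, 0.57]
wrist_force: [0.4, -0.3, -0.6]
opening: 0.879
```

```bash
python3 - <<'E'
from h import *
st()
a=cv2.imread("pics/scene0.png");b=cv2.imread("pics/s20.png")
d=(cv2.absdiff(a,b).max(2)>35).astype(np.uint8)
n,l,s,c=cv2.connectedComponentsWithStats(cv2.morphologyEx(d,cv2.MORPH_OPEN,np.ones((2,2),np.uint8)))
print([x.tolist() for x in s[1:] if x[4]>15])
close_job()
E
```

```text
t 21.6 p [0.4133 0.0753 0.2755] x [ 0.012 -0.106 -0.994] y [-0.922  0.384 -0.052] F [ 0.4 -0.3 -0.6] T [ 0.08 -0.04 -0.  ] op 75.0 j [ 0.12 -0.42  2.1  -0.11  1.46 -2.62]
[[220, 0, 148, 68, 3654], [373, 0, 6, 19, 51], [407, 0, 26, 33, 302], [428, 0, 75, 67, 2883], [472, 0, 54, 91, 1728], [533, 20, 7, 7, 31], [371, 27, 39, 53, 992], [145, 37, 40, 32, 489], [241, 49, 139, 152, 7538], [218, 58, 14, 15, 136], [420, 63, 29, 35, 529], [226, 79, 12, 10, 70], [365, 86, 5, 7, 26], [458, 87, 20, 32, 246], [399, 88, 5, 9, 29], [215, 102, 58, 80, 1759], [205, 121, 8, 18, 87], [417, 133, 41, 36, 813], [186, 150, 15, 14, 45], [339, 257, 22, 22, 266], [386, 293, 21, 22, 203]]
the job is handed in; nothing more can be done
```

The masher is under the empty shelf, released, and the job was handed in at about 21.6 s. The hand-in gives no verdict, so what follows is from my own checks.

**What I did:** I took the masher from the pan by the top of its handle, tilted it about 37° and pressed its plate edge on the board. It swung over between the fingers. I laid it on its side on the board and let go. I then gripped it again about 82 mm up from the plate, turned the gripper half round, slid the handle end under the empty shelf, let go and backed off.

**Last checks:**

| Check | Measured | Required |
|---|---|---|
| Masher angle while pressed on the board | about 65° from vertical, about 6 N on the board | 50–75°, above 0.2 N |
| Handle end under the shelf | about 52 mm in, 5 mm off centre | 35–100 mm in, within ±66 mm of centre |
| Plate in front of the shelf edge | about 146 mm | at least 50 mm |
| Contact at hand-in | jaws open and well clear, wrist force at noise level | nothing touched |

Comparing before and after pictures, I saw the mug, tin, bowl, bottle, salt and spoon where they started. The only change around the pan fits the masher being gone from it and its shadow.

**What disagreed or stayed unchecked:**
- **Setting down:** the tool stopped about 29 mm above the table and further small downward moves did nothing, though the wrist force still read roughly the masher's weight. It sank 3 mm when I opened the jaws, so any drop was at most a few millimetres.
- **Joint 6:** it came to −2.908 rad, against a limit of −2.91, while backing off. I turned it back to −2.62 before handing in.
- **Heights:** I did not measure the final heights of the handle end and plate directly. I inferred them from the masher lying flat.

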